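# Open the staining cabinet's sash to its mark

### The job

Get the little staining cabinet ready for work without gripping or picking up anything: first press the green fan key on its console down, then, with the fingers beneath its blue lip, push the sliding sash up until the red stripe at its left end is level with the red line of the yellow clip on the left post. Leave the sash standing there, leave the clip where it is, and do not disturb the bottles, the cup and the marker pen round about.

Things in the scene. Friction and masses are not known exactly. Their poses are not given: they have to be found in the camera images.
- cabinet: white staining cabinet with clear sides, fixed, 254 wide, 280 deep, 470 mm high. Origin: centre of its lower front edge on the bench; x into the cabinet, y left, z up. Guide posts at y = +-115 mm, 24 mm wide, lean back 25 degrees (top towards +x) from x = 0 at the bench. Steel sill 30 mm high at the foot of the opening. Grey console 45 mm high at x -148 to -12, y 99 to 155 mm
- fan_key (a joint): travel of the green fan key, m: 0 = up, 0.006 = fully down (about 5 N, springs back)
- fan_key_top (a point): centre of the top face of the round green fan key (28 mm across) on the console; it is pressed straight down
- sash_frame (a joint): height of the clear sliding sash along its posts, m: 0 lowest, 0.18 highest. It leans back 25 degrees with the posts and moves up and back along them. Counterweighted: 2 to 5 N move it up or down, lightly damped; it stays where it is left
- lip (a point): on the axis, at mid-length, of the round front bar (16 mm thick, 144 mm long, along the cabinet's y) of the sash's blue lip, 45 mm before the pane; the lip's flat top joins them, 10 mm above the axis. All is free beneath, down to the sill; with the sash lowest, the bar's underside is 118 mm above the bench. Site axes: z up along the sash's slide, y left, x square to the pane, inward
- pointer (a point): the red stripe (8 mm high, 26 mm wide; the point is its outer end at mid-height) at the left end of the sash's lower rail, at the same height along the slope as lip; it moves with the sash
- mark (a point): red line on the yellow height clip (20 mm high, 30 mm wide, black screw) on the left post, at the line's inner end. Screwed tight (slips only above 40 N), anywhere over 90 mm of the post. z axis: up along the post. The sash is at the marked height when pointer has z = 0 in this frame (level)
- stain_a: stain bottle with black dropper cap standing inside the cabinet, 38 mm wide, 112 mm tall; origin at the centre of its underside. Bystander
- stain_b: second stain bottle with black dropper cap inside the cabinet, 38 mm wide, 110 mm tall; origin at the centre of its underside. Bystander
- cup: specimen cup with orange lid on the bench, 52 mm wide, 56 mm tall; origin at the centre of its underside. Bystander
- amber: small amber bottle with red cap on the bench, 31 mm wide, 78 mm tall; origin at the centre of its underside. Bystander
- red_marker: marker pen with red cap lying on the bench, 135 mm long, 16 mm thick; origin at the centre of its underside. Bystander

How it is judged:
On the way, in this order (a step that is already met when the one before it is completed fails the run):
1. the fan key is pressed down while the sash is still below the mark (value of joint fan_key above 0.004 m and z of pointer in the frame of mark below -0.02 m), for 0.04 s.
2. the sash rises, still below the mark, with the fingers pushing on the underside or front bar of its lip ((contact force between the fingers and lip_bar above 0.3 N or contact force between the fingers and lip_web above 0.3 N) and velocity of joint sash_frame above 0.003 m/s and z of pointer in the frame of mark below -0.012 m), for 0.02 s.
3. the sash's stripe is level with the mark (z of pointer in the frame of mark between -0.01 and 0.01 m), for 0.2 s.
At the end, for the whole second after the job is handed in: the sash's red stripe stands within 10 mm of the clip's red line, measured along the post, the sash is at rest and the fan key has sprung back up (all of step 3 and velocity of joint sash_frame between -0.005 and 0.005 m/s and value of joint fan_key below 0.002 m); the robot touches nothing.
It fails at once if the lip is gripped (touched by the fingers on its top and its front bar at once) (contact force between the fingers and lip_cap above 1 N and contact force between the fingers and lip_bar above 1 N).
It fails at once if the height clip is shifted along its post by more than 5 mm (distance of mark from where it was at the start of the episode above 0.005 m).
It fails at once if a bottle, the cup or the pen is moved by more than 15 mm or lifted (distance of any of stain_a, stain_b, cup, amber, red_marker from where it was at the start of the episode above 0.015 m).
It also fails if it takes over 48 s, if anything falls off the work surface, if the arm or the gripper's body presses on something with over 40 N, if the wrist force passes 120 N, or if a joint passes its speed limit or range.

### The arm

A 7-joint arm with a two-finger parallel gripper is mounted at the origin on a cart in front of the work surface, level with it; the furniture and walls round the work are solid. World frame = base frame: x ahead of the robot, y to its left, z up, the work surface at z = 0. Lengths are in m, angles in rad, forces in N, time in s.
With the tool pointing down it reaches from about 0.425 to 0.825 m from the base axis. Payload 3.6 kg.
Tool frame: the origin (TCP) lies where the fingers leave the gripper's body, on its centre line; the fingertips stand 73 mm ahead of it and the grasp point (between the pads) lies 54 mm ahead of it; x points along the fingers, y is the direction in which the jaws open and shut, and the axes are right-handed (so a half turn about x gives the same grasp; the last joint's range is limited). The gripper opens to 85 mm and grips with 20 to 120 N. Pads are 22 mm wide; open, the fingers measure 114 mm over their backs; the gripper's body (76 mm by 85 mm) begins 54 mm behind the grasp point. The pads swing forward as they close: fully open they stand 13 mm farther back than shut.
Start: joints at [-1.177, 0.615, -0.013, 1.423, 0.008, 1.103, -0.04], TCP at [0.265, 0.594, 0.304] pointing down, gripper open.
Joint ranges: [-3.12, 3.12], [-0.3, 2.06], [-1.34, 1.32], [0.26, 2.42], [-1.36, 4.5], [0.01, 1.98], [-2.84, 2.84]. Speed limits (rad/s): [2.79, 2.79, 3.14, 3.14, 3.14, 3.14, 3.14].

### API

Orientations are given as a unit quaternion [x, y, z, w].
In Python, from station import arm, snapshot, camera_info, ticket gives the robot as it stands. Calls block until the motion is done:
- arm.movep(position, orientation): joint-space move of the TCP to a pose.
- arm.line_to(position, velocity=0.15, ori=None): straight line of the TCP; ori=None keeps the orientation; velocity is the mean speed in m/s.
- arm.move_j(angles): joint-space move.
- arm.move_gripper(opening, effort=None): opening from 0.0 (shut) to 1.0 (fully open); effort is the grip in N (None keeps the last); returns when the fingers have stopped.
- arm.pause(seconds).
- arm.ik(position, orientation): joint angles nearest the present ones, or None.
- snapshot(name): name is "scene" or "top"; returns the picture (420x560x3 uint8, blue, green, red); there is no depth.
- camera_info(name): a dict with "fx", "fy", "cx", "cy" (pixels), "R" (3x3) and "t" (3): a world point X has camera coordinates R X + t. Camera axes: x right, y down, z forward; pixel columns grow to the right and rows downward; lengths in m; the calibration is good to about 2 mm. A picture is of the moment at which its call begins. camera_info takes no time and is no camera call.
A pose or a line that the arm cannot do raises arm.MotionError and nothing moves.
- ticket.finish_job(): hands the job in, once; it reports no verdict.
Readings, each from a call of its own:
- arm.read_time(): time.
- arm.read_joint_positions(): joint angles.
- arm.read_dq(): joint speeds.
- arm.read_effort(): joint torques, N m.
- arm.read_tool_pos(): TCP position.
- arm.read_eef_rot(): TCP orientation.
- arm.read_ft_force(): force on the tool from outside, world axes, zero at the start.
- arm.read_wrist_torque(): the same for the moment, N m.
- arm.read_opening(): opening from 0.0 (shut) to 1.0 (fully open).
Only numpy, scipy, OpenCV 4.12 (cv2) and the standard library are available. Lean on these libraries where they do the work, as an engineer would, in place of code of your own. Each camera call takes 0.05 s, during which the arm holds its last target.

## Working session

There is one attempt and no reset: what is moved stays moved. The work goes in short steps, each a Python script; the robot and the scene stay as the last script left them, time stands still between calls to the robot, and variables do not carry over. Pictures are saved under pics/ and viewed, and the job is handed in when it is done.

```bash
mkdir -p pics; ls; python3 - <<'E'
from station import arm, snapshot, camera_info, ticket
import cv2
for n in("scene","top"):
    im=snapshot(n); cv2.imwrite(f"pics/{n}0.png",im)
    print(n,camera_info(n))
print(arm.read_time(),arm.read_tool_pos(),arm.read_eef_rot())
E
```

```text
pics
scene {'fx': 447.9138203264756, 'fy': 447.9138203264756, 'cx': 285.2476750761359, 'cy': 208.53916629170078, 'R': array([[ 0.56154124, -0.82740083, -0.00890469],
       [-0.41112739, -0.26965278, -0.8707822 ],
       [ 0.71808474,  0.49264109, -0.4915883 ]]), 't': array([-0.40468151,  0.33844797,  0.97202071])}
top {'fx': 425.22904737972493, 'fy': 425.22904737972493, 'cx': 284.6050126577878, 'cy': 220.0948146322955, 'R': array([[ 8.21545314e-03, -9.99966219e-01, -2.58387789e-04],
       [-9.84662356e-01, -8.04468604e-03, -1.74285190e-01],
       [ 1.74277224e-01,  1.68625654e-03, -9.84695184e-01]]), 't': array([-0.1384172 ,  0.5258637 ,  1.22682741])}
0.1 [0.26469683 0.59307917 0.30284016] [ 0.14649679  0.69176006 -0.14814012  0.69141971]
```

View pics/scene0.png

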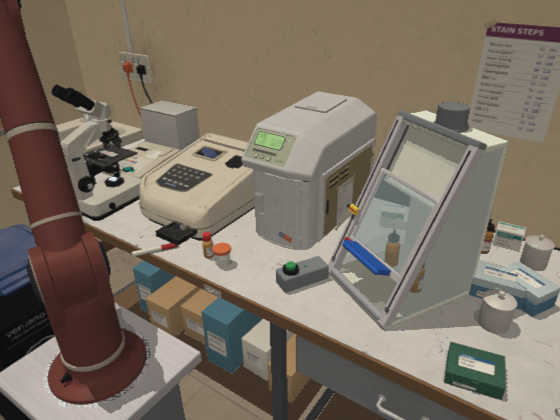

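View pics/top0.png

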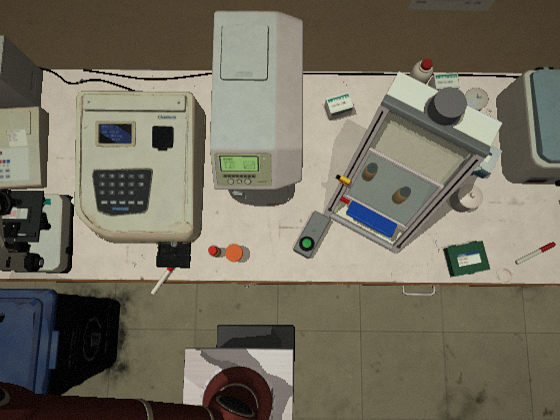

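The top view shows the green key near (307,242), the blue lip near (372,218) and the yellow clip near (343,181). In the scene view the key is at (291,268), the lip at (366,256) and the clip at (354,209). I'll zoom in next.

```bash
python3 - <<'E'
import cv2
s=cv2.imread("pics/scene0.png");t=cv2.imread("pics/top0.png")
a=cv2.resize(s[190:330,260:420],None,fx=5,fy=4.2857,interpolation=cv2.INTER_CUBIC)
a=cv2.resize(s[190:310,320:420],None,fx=5,fy=5,interpolation=cv2.INTER_CUBIC)
cv2.imwrite("pics/sz.png",a)
b=cv2.resize(t[160:280,290:420],None,fx=5,fy=5,interpolation=cv2.INTER_CUBIC)
cv2.imwrite("pics/tz.png",b)
E
```

```text
(no output)
```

View pics/sz.png

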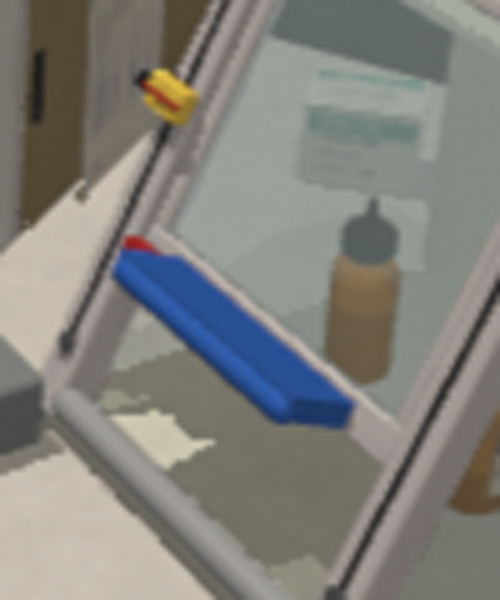

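View pics/tz.png

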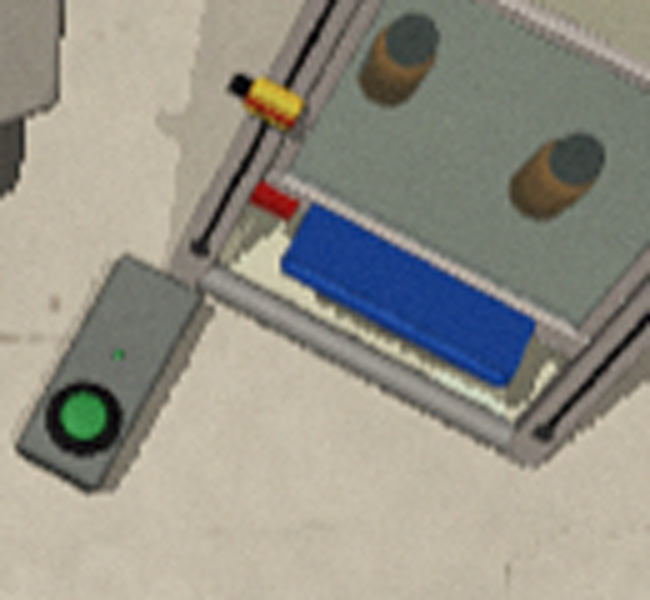

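```bash
cat > h.py <<'E'
import numpy as np, cv2
from station import arm, snapshot, camera_info, ticket
C={n:camera_info(n) for n in("scene","top")}
def ray(n,p):
    c=C[n];d=c["R"].T@np.array([(p[0]-c["cx"])/c["fx"],(p[1]-c["cy"])/c["fy"],1]);return -c["R"].T@c["t"],d/np.linalg.norm(d)
def tri(ps,pt):
    o1,d1=ray("scene",ps);o2,d2=ray("top",pt)
    k=np.linalg.lstsq(np.c_[d1,-d2],o2-o1,rcond=None)[0]
    a=o1+k[0]*d1;b=o2+k[1]*d2
    return (a+b)/2,np.linalg.norm(a-b)
def plane(n,p,z):
    o,d=ray(n,p);return o+d*(z-o[2])/d[2]
def proj(n,X):
    c=C[n];q=c["R"]@np.asarray(X)+c["t"];return np.array([c["fx"]*q[0]/q[2]+c["cx"],c["fy"]*q[1]/q[2]+c["cy"]])
def mask(im,col,roi):
    x0,y0,x1,y1=roi;h=cv2.cvtColor(im,cv2.COLOR_BGR2HSV);H,S,V=[h[...,i].astype(int) for i in range(3)]
    m={"green":(H>45)&(H<85)&(S>100)&(V>60),"blue":(H>100)&(H<125)&(S>140)&(V>60),"yellow":(H>18)&(H<35)&(S>120)&(V>100),"red":((H<9)|(H>170))&(S>130)&(V>70)}[col]
    o=np.zeros(m.shape,np.uint8);o[y0:y1,x0:x1]=m[y0:y1,x0:x1]*255
    return o
E
python3 - <<'E'
from h import *
S=cv2.imread("pics/scene0.png");T=cv2.imread("pics/top0.png")
np.set_printoptions(precision=4,suppress=True)
def pts(m): y,x=np.nonzero(m);return np.c_[x,y]
R={"green":((275,255,310,285),(295,230,325,255)),"blue":((335,230,400,285),(335,195,405,245)),"yellow":((340,195,365,220),(330,170,360,190)),"red":((340,235,356,245),(335,190,355,206)),}
for c,(a,b) in R.items():
    p=pts(mask(S,c,a));q=pts(mask(T,c,b))
    print(c,len(p),p.mean(0),len(q),q.mean(0),tri(p.mean(0),q.mean(0)))
m=mask(S,"red",(340,195,365,220));print("clip red scene",pts(m).tolist())
m=mask(T,"red",(330,170,360,190));print("clip red top",pts(m).tolist())
for c,i in(("red",0),("red",1)): print(pts(mask((S,T)[i],c,R[c][i])).tolist())
f=lambda x,y:(320+x/5-.4,190+y/5-.4); g=lambda x,y:(290+x/5-.4,160+y/5-.4)
for n,a,b in(("lipL",(117,265),(283,265)),("lipR",(275,418),(505,387)),("lip top back R",(350,405),(537,325)),("postfootL",(65,345),(200,250)),("postfootR",(335,595),(543,433)),("clip in",(183,108),(293,128)),("screw",(143,77),(240,85))):
    print(n,*tri(f(*a),g(*b)))
E
```

```text
green 72 [290.4028 265.625 ] 73 [306.4795 242.2329] (array([ 0.4578, -0.1974,  0.0623]), np.float64(0.0033455674739848802))
blue 583 [365.7599 257.6981] 768 [371.306  218.8529] (array([ 0.5187, -0.3776,  0.1224]), np.float64(0.0010708554382312136))
yellow 62 [353.8548 208.8387] 50 [344.96 179.28] (array([ 0.6134, -0.2945,  0.1899]), np.float64(0.003923662160897988))
red 10 [346.9 238.2] 42 [344.2381 199.7381] (array([ 0.5718, -0.3006,  0.1231]), np.float64(0.005018286737677535))
clip red scene [[348, 206], [349, 207], [350, 208], [352, 209], [353, 210], [354, 211]]
clip red top [[339, 179], [339, 180], [340, 180], [341, 181], [342, 181], [343, 182], [344, 182], [345, 183], [346, 183], [347, 184], [348, 184]]
[[346, 237], [347, 237], [345, 238], [346, 238], [347, 238], [348, 238], [346, 239], [347, 239], [348, 239], [349, 239]]
[[342, 196], [341, 197], [342, 197], [343, 197], [344, 197], [341, 198], [342, 198], [343, 198], [344, 198], [345, 198], [340, 199], [341, 199], [342, 199], [343, 199], [344, 199], [345, 199], [346, 199], [347, 199], [340, 200], [341, 200], [342, 200], [343, 200], [344, 200], [345, 200], [346, 200], [347, 200], [348, 200], [349, 200], [342, 201], [343, 201], [344, 201], [345, 201], [346, 201], [347, 201], [348, 201], [344, 202], [345, 202], [346, 202], [347, 202], [348, 202], [346, 203], [347, 203]]
lipL [ 0.5343 -0.3061  0.1317] 0.0008230671681592181
lipR [ 0.4655 -0.4264  0.1304] 0.004917523000394016
lip top back R [ 0.5021 -0.4478  0.1235] 0.003576559764871315
postfootL [ 0.5582 -0.2675  0.0522] 0.0023422416566279162
postfootR [ 0.45   -0.4684  0.0553] 0.0006977856348877581
clip in [ 0.5982 -0.3052  0.1925] 0.0023527800373602643
screw [ 0.6201 -0.2744  0.1922] 0.0039891613804311325
```

```bash
cat >> h.py <<'E'
from scipy.spatial.transform import Rotation as Ro
psi=np.radians(-28.5);a25=np.radians(25)
xc=np.array([np.cos(psi),np.sin(psi),0]);yc=np.array([-np.sin(psi),np.cos(psi),0]);zc=np.array([0,0,1.])
O=np.array([0.482,-0.356,0])
u=np.sin(a25)*xc+np.cos(a25)*zc; n=np.cos(a25)*xc-np.sin(a25)*zc
def cab(X): d=np.asarray(X)-O;return np.array([d@xc,d@yc,d[2]])
def quat(x,y): return Ro.from_matrix(np.c_[x,y,np.cross(x,y)]).as_quat()
np.set_printoptions(precision=4,suppress=True)
E
python3 - <<'E'
from h import *
print("machine front",plane("top",(258,205),0),plane("top",(258,190),.25), plane("top",(300,188),.2))
key=plane("top",(306.5,242.2),.06);print("key",key,plane("scene",(290.4,265.6),.06))
for p in [(306.5,242.2)]:print(cab(key))
down=np.array([0,0,-1.])
az=np.arctan2(.593,.2647)
print(Ro.from_quat(arm.read_eef_rot()).as_matrix())
for ang in (0,30,60,90,-30,-60):
    y=np.array([np.cos(psi+np.radians(ang)),np.sin(psi+np.radians(ang)),0])
    print(ang,arm.ik([key[0],key[1],.2],quat(down,y)))
print(arm.ik([.45*np.cos(az),.45*np.sin(az),.34],arm.read_eef_rot()))
for pit in(15,25,35,45):
  p=np.radians(pit);x=np.cos(p)*xc-np.sin(p)*zc
  L=O+.022*xc+.126*zc
  for s in(-.05,0,.09,.14):
   for sg in(1,-1):
    q=arm.ik(L+u*(s-.022)-.05*n,quat(x,sg*yc));print(pit,s,sg,q)
E
```

```text
machine front [ 0.5824 -0.0505  0.    ] [ 0.5679 -0.0663  0.25  ] [ 0.5868 -0.1746  0.2   ]
key [ 0.4592 -0.1989  0.06  ] [ 0.4592 -0.1945  0.06  ]
[-0.095   0.1272  0.06  ]
[[-0.001   0.4075  0.9132]
 [-0.0022  0.9132 -0.4075]
 [-1.     -0.0024  0.    ]]
0 [-0.0695  0.6108  0.666   1.9844 -0.5572  0.7344  0.4381]
30 [-0.0079  0.5856  0.5635  1.9827 -0.4732  0.7048  0.8749]
60 [ 0.0779  0.5598  0.4277  1.9802 -0.36    0.6753  1.282 ]
90 [ 0.2108  0.5359  0.2264  1.9762 -0.1907  0.6496  1.6323]
-30 [-0.0847  0.6182  0.6922  1.9848 -0.5784  0.7432 -0.0635]
-60 [-0.0788  0.6153  0.6819  1.9847 -0.5701  0.7397 -0.5957]
[-1.1818  0.2666 -0.0227  1.9134  0.0072  0.964  -0.0568]
15 -0.05 1 None
15 -0.05 -1 None
15 0 1 None
15 0 -1 None
15 0.09 1 [ 0.8251  0.8043 -0.2438  2.3698  3.2492  1.3033 -1.3889]
15 0.09 -1 [ 1.3852  1.2345 -1.2722  2.3536  2.9276  1.313   2.7417]
15 0.14 1 [ 0.4879  0.6981  0.2422  2.314   3.3672  1.1987 -1.7603]
15 0.14 -1 [ 1.397   1.131  -1.3181  2.2869  2.8307  1.2022  2.7343]
25 -0.05 1 None
25 -0.05 -1 None
25 0 1 None
25 0 -1 None
25 0.09 1 [ 0.6156  0.6991  0
[... 526 characters left out ...]
52  0.894   2.7197]
35 0.14 1 [ 1.2585  0.7299 -0.9569  2.159   2.5265  0.6484 -0.5917]
35 0.14 -1 [ 1.2777  0.7478 -0.9951  2.1586  2.4969  0.6665  2.5936]
45 -0.05 1 [ 1.3437  1.2169 -1.1519  2.3522  2.4959  1.1098 -0.322 ]
45 -0.05 -1 [ 1.272   1.1082 -0.9858  2.354   2.5918  1.0103  2.6377]
45 0 1 [ 1.253   0.9613 -0.9595  2.2947  2.5177  0.8472 -0.5205]
45 0 -1 [ 1.0562  0.8188 -0.6106  2.3001  2.7927  0.7136  2.2268]
45 0.09 1 [ 1.2495  0.7682 -0.9554  2.1569  2.2851  0.5983 -0.3799]
45 0.09 -1 [ 1.0049  0.629  -0.5384  2.1636  2.6955  0.4165  2.2419]
45 0.14 1 [ 1.1422  0.6169 -0.7629  2.0691  2.2163  0.3769 -0.393 ]
45 0.14 -1 [ 0.9296  0.54   -0.4294  2.075   2.6716  0.2484  2.2221]
```

```bash
python3 - <<'E'
from h import *
az=np.arctan2(.593,.2647)
arm.line_to([.46*np.cos(az),.46*np.sin(az),.35],velocity=.25)
arm.move_gripper(0.0,30)
q=np.array(arm.read_joint_positions()); q[0]=0.3; arm.move_j(q.tolist())
print(arm.read_time(),arm.read_tool_pos())
Q=quat(np.array([0,0,-1.]),yc)
arm.movep([.459,-.197,.16],Q)
print(arm.read_time(),arm.read_tool_pos(),arm.read_ft_force(),arm.read_opening())
cv2.imwrite("pics/scene1.png",snapshot("scene")[180:330,220:420].repeat(4,0).repeat(4,1))
E
```

```text
4.0167 [ 0.4356 -0.1477  0.3501]
5.1417 [ 0.4597 -0.1966  0.1605] [0.2729 0.5452 0.1253] -0.0008190276296655567
```

View pics/scene1.png

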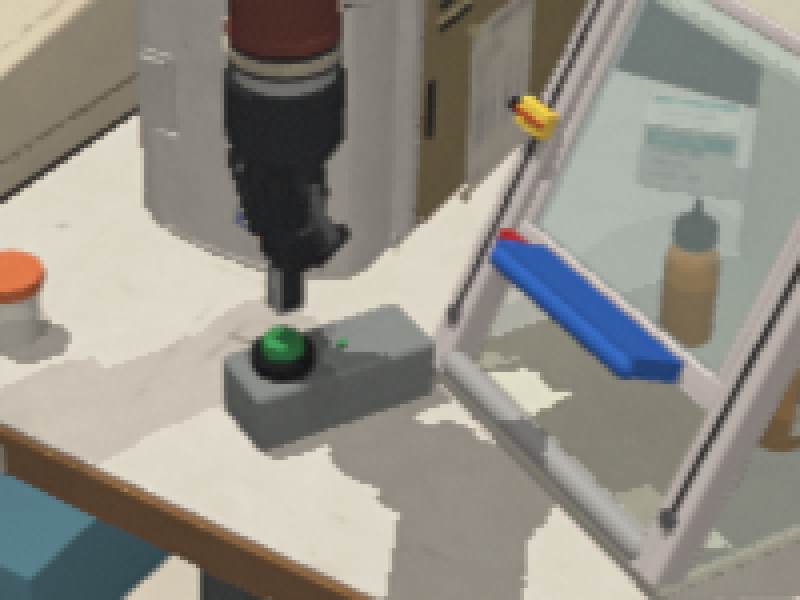

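The shut fingers (tip at zoomed 286,310) hang right above the green key (283,345), which stands proud of its black collar. I'll press down while watching the force.

```bash
python3 - <<'E'
from h import *
f0=np.array(arm.read_ft_force())
z=.143
arm.line_to([.459,-.197,z],velocity=.06)
while z>.115:
    z-=.0015; arm.line_to([.459,-.197,z],velocity=.03)
    f=np.array(arm.read_ft_force())-f0; tz=arm.read_tool_pos()[2]
    print(round(z,4),round(tz-.073,4),f)
    if f[2]>14: break
arm.pause(.15)
cv2.imwrite("pics/scene2.png",snapshot("scene")[220:300,260:360].repeat(6,0).repeat(6,1))
arm.line_to([.459,-.197,.2],velocity=.15)
print(arm.read_time(),arm.read_ft_force())
cv2.imwrite("pics/scene3.png",snapshot("scene")[220:300,260:360].repeat(6,0).repeat(6,1))
E
```

```text
0.1415 0.0686 [-0.439   0.9951 -0.0961]
0.14 0.067 [0.763  1.0326 0.2507]
0.1385 0.0656 [-0.7256  1.4326  1.3294]
0.137 0.0641 [-0.7463  1.2704  3.9183]
0.1355 0.0626 [0.0336 1.839  4.0684]
0.134 0.0611 [-0.8919  0.5283  5.335 ]
0.1325 0.0606 [-2.3333  0.5247 12.3902]
0.131 0.0604 [-4.8432  1.5277 23.2994]
8.4333 [-0.5793  0.0692 -1.3907]
```

View pics/scene2.png

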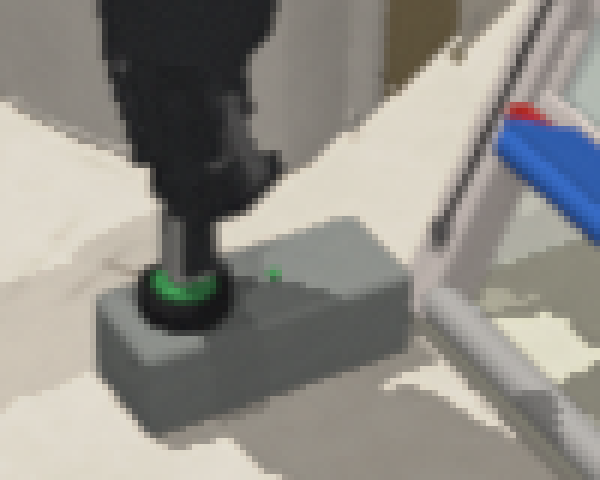

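View pics/scene3.png

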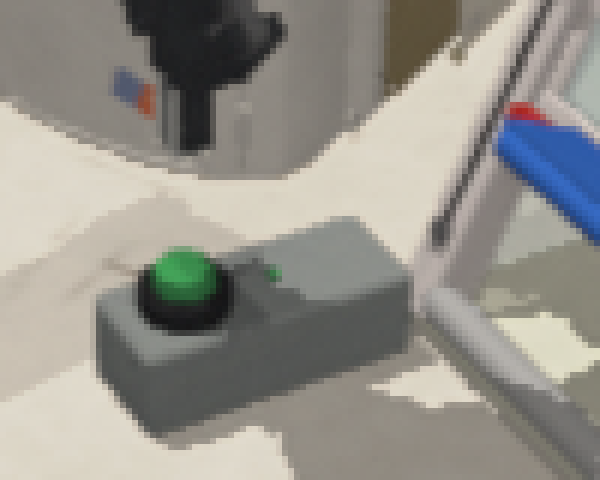

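The key went down about 5–6 mm to a firm stop: green is flush with the collar in the pressed picture, and force rose past about 5 N to 23 N. It sprang back after release. Next is the lip.

```bash
cat >> h.py <<'E'
g=lambda x,y:(290+x/5-.4,160+y/5-.4)
L=plane("top",g(394,325),.126)+.008*xc
def tool(p): p=np.radians(p);return np.cos(p)*xc-np.sin(p)*zc, np.sin(p)*xc+np.cos(p)*zc
def tcp(pit,clear,back=0,s=0,ahead=.05):
    x,w=tool(pit);return L+s*u-w*(.019+clear)-(ahead+back)*x
E
python3 - <<'E'
from h import *
print("L",L,cab(L))
for pit in(40,45,50):
  for sg in(1,-1):
    Q=quat(tool(pit)[0],sg*yc)
    print(pit,sg)
    for P in([.38,-.26,.33],tcp(pit,.02,.1),tcp(pit,.02),tcp(pit,0,s=.09)): print(np.round(P,3),arm.ik(list(P),Q))
E
```

```text
L [ 0.509  -0.3726  0.126 ] [ 0.0316 -0.0017  0.126 ]
40 1
[ 0.38 -0.26  0.33] None
[ 0.386 -0.306  0.193] None
[ 0.453 -0.342  0.128] [ 1.3454  1.1169 -1.151   2.328   2.5319  1.0484 -0.3807]
[ 0.498 -0.367  0.225] [ 1.34    0.8678 -1.1465  2.1529  2.2917  0.7498 -0.2862]
40 -1
[ 0.38 -0.26  0.33] None
[ 0.386 -0.306  0.193] None
[ 0.453 -0.342  0.128] [ 0.733   0.7716 -0.1066  2.3459  3.2406  0.8363  1.6638]
[ 0.498 -0.367  0.225] [ 0.87    0.591  -0.3299  2.1658  3.0421  0.4601  1.8602]
45 1
[ 0.38 -0.26  0.33] [ 1.4953  0.291  -1.1247  2.3597  2.1122  0.3056 -0.4504]
[ 0.392 -0.309  0.204] None
[ 0.454 -0.343  0.134] [ 1.3413  1.0571 -1.1496  2.2864  2.3853  0.9464 -0.315 ]
[ 0.5   -0.367  0.229] [ 1.3344  0.8355 -1.1456  2.0988  2.0831  0.6836 -0.1211]
45 -1
[ 0.38 -0.26  0.33] [ 0.9452  0.1665 -0.4157  2.3706  3.0153  0.1678  1.7691]
[ 0.392 -0.309  0.204] None
[ 0.454 -0.343  0.134] [ 0.8196  0.732  -0.242   2.3013  3.1162  0.6529  1.8037]
[ 0.5   -0.367  0.229] [ 0.9208  0.5781 -0.4121  2.11    2.7944  0.3131  2.1097]
50 1
[ 0.38 -0.26  0.33] [ 1.506   0.2901 -1.1428  2.3054  1.6146  0.2761  0.038 ]
[ 0.398 -0.312  0.216] [ 1.4138  0.7211 -1.1436  2.3498  2.1438  0.662  -0.3035]
[ 0.454 -0.343  0.139] [ 1.3364  1.0077 -1.1484  2.2385  2.2184  0.859  -0.2119]
[ 0.501 -0.368  0.234] [ 1.3264  0.8144 -1.1468  2.04    1.8494  0.6535  0.0794]
50 -1
[ 0.38 -0.26  0.33] [ 0.9115  0.1587 -0.3799  2.3175  2.3804  0.0292  2.399 ]
[ 0.398 -0.312  0.216] [ 1.0131  0.4941 -0.4694  2.3599  2.8558  0.3791  2.0494]
[ 0.454 -0.343  0.139] [ 0.8911  0.7064 -0.3564  2.2509  2.9276  0.4899  1.9969]
[ 0.501 -0.368  0.234] [ 0.9195  0.5635 -0.4193  2.0513  2.3833  0.1871  2.5089]
```

```bash
python3 - <<'E'
from h import *
Q=quat(tool(45)[0],-yc)
for b in(.04,.06):
  for dz in (0,.05,.1,.15): P=tcp(45,.02,b)+dz*zc; print(b,np.round(P,3),arm.ik(list(P),Q))
print(arm.ik([.42,-.2,.3],arm.read_eef_rot()))
E
```

```text
0.04 [ 0.429 -0.329  0.162] [ 0.8568  0.6551 -0.2766  2.3631  3.1048  0.6345  1.8156]
0.04 [ 0.429 -0.329  0.212] [ 0.9354  0.5408 -0.38    2.3278  3.0108  0.4798  1.8988]
0.04 [ 0.429 -0.329  0.262] [ 1.0133  0.4359 -0.4715  2.2775  2.8933  0.3236  2.0016]
0.04 [ 0.429 -0.329  0.312] [ 1.1062  0.3451 -0.5723  2.2138  2.6296  0.1747  2.2517]
0.06 [ 0.416 -0.322  0.176] [ 0.8802  0.6149 -0.2992  2.391   3.0973  0.6201  1.8233]
0.06 [ 0.416 -0.322  0.226] [ 1.0743  0.5252 -0.5654  2.3468  2.8309  0.4723  2.0949]
0.06 [ 0.416 -0.322  0.276] [ 1.049   0.3922 -0.5004  2.2939  2.8914  0.2936  2.    ]
0.06 [ 0.416 -0.322  0.326] [ 1.1727  0.3061 -0.6344  2.2244  2.5338  0.1444  2.3455]
[ 0.6557  0.3549 -0.3488  1.932   0.1542  0.883   1.3017]
```

```bash
python3 - <<'E'
from h import *
arm.line_to([.42,-.2,.3],velocity=.25)
Q=quat(tool(45)[0],-yc)
arm.movep(list(tcp(45,.02,.04)+.1*zc),Q)
print(arm.read_time(),arm.read_tool_pos(),arm.read_joint_positions())
arm.line_to(list(tcp(45,.02,.04)),velocity=.12)
print(arm.read_time(),arm.read_tool_pos(),arm.read_ft_force())
for n in("scene","top"):cv2.imwrite(f"pics/{n}4.png",snapshot(n)[130:330,260:460].repeat(3,0).repeat(3,1))
E
```

```text
11.25 [ 0.429  -0.329   0.2619] [ 1.1063  0.4599 -0.6048  2.2748  2.7091  0.3434  2.1999]
12.2333 [ 0.4292 -0.3292  0.1627] [ 0.6531 -0.7775 -0.1564]
```

View pics/scene4.png

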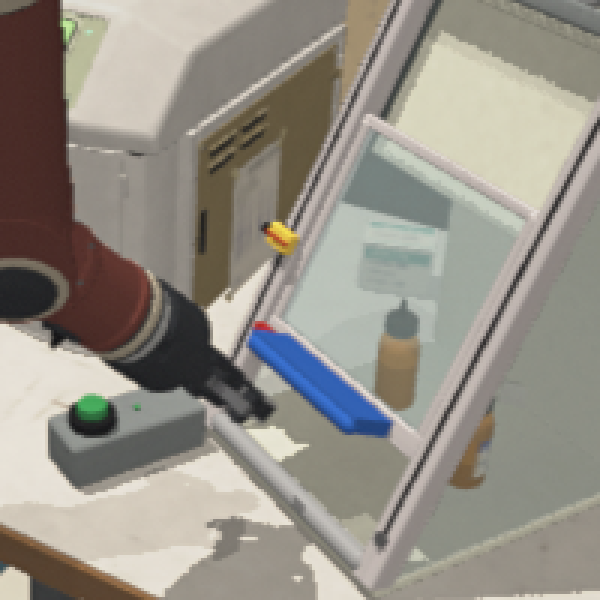

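View pics/top4.png

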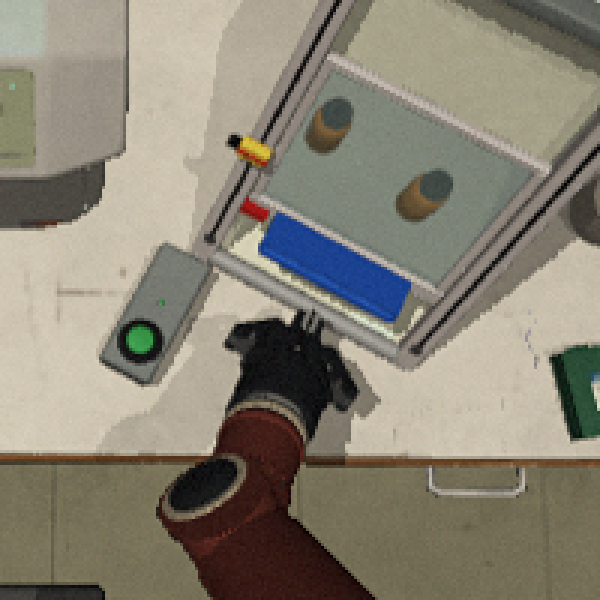

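```bash
python3 - <<'E'
from h import *
P=tcp(45,.02,-.006);arm.line_to(list(P),velocity=.08)
f0=np.array(arm.read_ft_force());print(f0)
for d in list(np.arange(.006,.0241,.006))+[.034,.044,.059,.072]:
    arm.line_to(list(P+d*u),velocity=.03)
    print(round(d,3),arm.read_time(),np.array(arm.read_ft_force())-f0,(np.array(arm.read_tool_pos())-P)@u)
for n in("scene","top"):
    im=snapshot(n);cv2.imwrite(f"pics/{n}5raw.png",im);cv2.imwrite(f"pics/{n}5.png",im[130:330,260:460].repeat(3,0).repeat(3,1))
E
```

```text
[ 1.0532 -0.7616  0.0886]
0.006 13.4083 [-0.8484  1.5278  0.1319] 0.00671092980059073
0.012 13.7583 [-0.8255  0.7869 -0.4986] 0.012402963206006427
0.018 14.1083 [-0.7794  0.417   0.003 ] 0.018281828145718784
0.024 14.4583 [-4.019   1.2648 -1.8687] 0.023207157479532524
0.034 14.9417 [-5.4754  2.9124 -1.7279] 0.034355635376978964
0.044 15.425 [-5.6842  2.8847 -0.2895] 0.044901406206193255
0.059 16.075 [-4.8591  2.6913 -0.949 ] 0.06009313831001361
0.072 16.6583 [-2.0675  2.8443  0.4677] 0.07321930179703279
```

View pics/scene5.png

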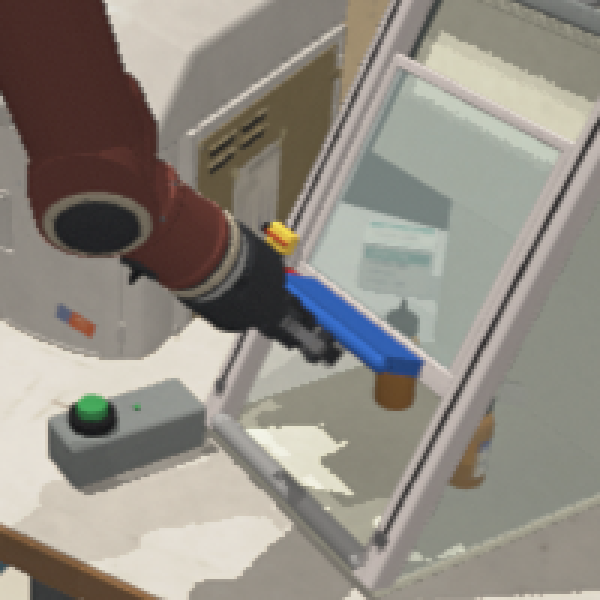

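View pics/top5.png

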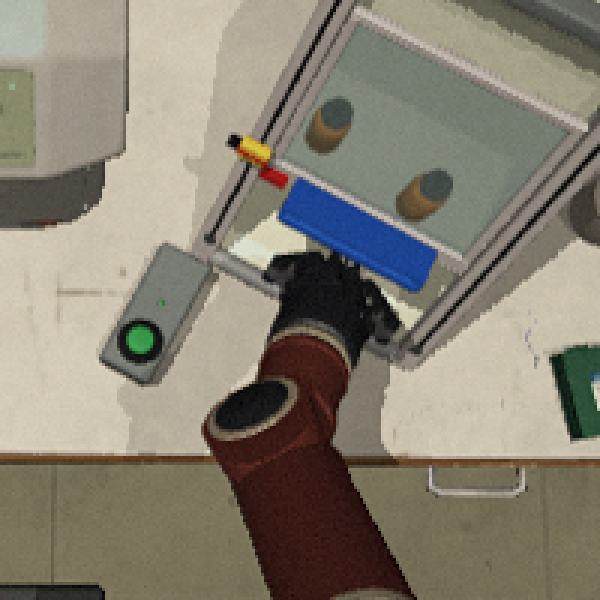

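```bash
cat >> h.py <<'E'
def onN(n_,p,N):
    o,d=ray(n_,p); k=(N-(o-O)@n)/(d@n); X=o+k*d; return np.array([(X-O)@u,(X-O)@yc])
E
python3 - <<'E'
from h import *
T0=cv2.imread("pics/top0.png");T=cv2.imread("pics/top5raw.png");S=cv2.imread("pics/scene5raw.png")
def pts(m): y,x=np.nonzero(m);return np.c_[x,y]
m0=pts(mask(T0,"red",(335,190,355,206)));m1=pts(mask(T,"red",(344,184,358,196)))
print(len(m0),m0.mean(0),len(m1),m1.mean(0)); print(m1.tolist())
mk=pts(mask(T,"red",(330,170,350,186)));print("mark",mk.tolist())
print("scene red",pts(mask(S,"red",(340,195,365,232))).tolist())
for N in(-.02,-.01,0,.01,.02):
    print(N,"str0",onN("top",m0.mean(0),N),"str1",onN("top",m1.mean(0),N),"mark end",onN("top",(348.3,184.3),N),onN("scene",(354.4,211.3),N),"strip0 outer",onN("top",(340.3,198.3),N),onN("scene",(345.0,237.7),N))
# cropped zoom
a=cv2.resize(T[170:205,325:370],None,fx=14,fy=14,interpolation=cv2.INTER_CUBIC);cv2.imwrite("pics/t5z.png",a)
E
```

```text
42 [344.2381 199.7381] 47 [350.7021 188.3191]
[[347, 184], [348, 184], [348, 185], [347, 186], [348, 186], [349, 186], [350, 186], [351, 186], [347, 187], [348, 187], [349, 187], [350, 187], [351, 187], [352, 187], [353, 187], [346, 188], [347, 188], [348, 188], [349, 188], [350, 188], [351, 188], [352, 188], [353, 188], [354, 188], [355, 188], [347, 189], [348, 189], [349, 189], [350, 189], [351, 189], [352, 189], [353, 189], [354, 189], [355, 189], [349, 190], [350, 190], [351, 190], [352, 190], [353, 190], [354, 190], [355, 190], [351, 191], [352, 191], [353, 191], [354, 191], [353, 192], [354, 192]]
mark [[339, 179], [339, 180], [340, 180], [341, 181], [342, 181], [343, 182], [344, 182], [345, 183], [346, 183], [347, 184], [348, 184], [348, 185]]
scene red [[348, 206], [349, 207], [350, 208], [352, 209], [354, 211], [355, 219], [356, 219], [355, 220], [356, 220], [357, 220]]
-0.02 str0 [0.1558 0.0908] str1 [0.2099 0.0909] mark end [0.2194 0.1017] [0.2082 0.0952] strip0 outer [0.1533 0.1022] [0.1357 0.0858]
-0.01 str0 [0.1439 0.0906] str1 [0.1987 0.0907] mark end [0.2084 0.1016] [0.205  0.1054] strip0 outer [0.1414 0.1021] [0.1315 0.0959]
0 str0 [0.132  0.0903] str1 [0.1875 0.0905] mark end [0.1973 0.1015] [0.2017 0.1155] strip0 outer [0.1294 0.1021] [0.1273 0.1059]
0.01 str0 [0.1201 0.0901] str1 [0.1762 0.0902] mark end [0.1862 0.1014] [0.1984 0.1256] strip0 outer [0.1175 0.102 ] [0.1231 0.1159]
0.02 str0 [0.1081 0.0899] str1 [0.165 0.09 ] mark end [0.1751 0.1013] [0.1951 0.1358] strip0 outer [0.1055 0.1019] [0.1189 0.1259]
```

View pics/t5z.png

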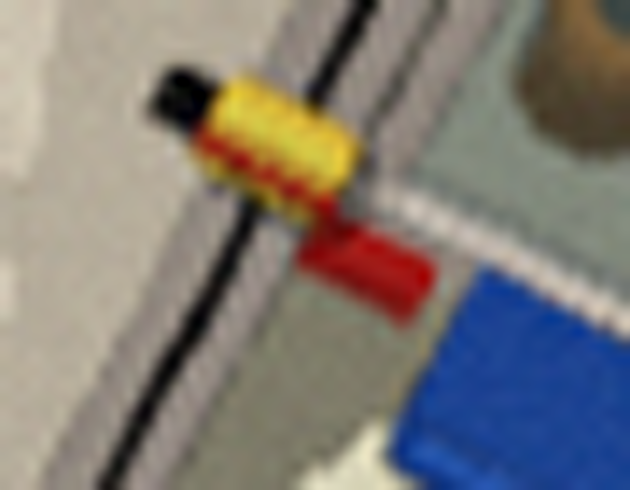

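```bash
python3 - <<'E'
from h import *
P=tcp(45,.02,-.006)
arm.line_to(list(P+.091*u),velocity=.025); print(arm.read_time(),(np.array(arm.read_tool_pos())-P)@u,arm.read_ft_force())
arm.pause(.3)
arm.line_to(list(P+.070*u),velocity=.08)
x,w=tool(45)
arm.line_to(list(P+.070*u-.06*x),velocity=.12)
arm.line_to(list(P+.030*u-.06*x),velocity=.12)
print(arm.read_time())
for n in("scene","top"):
    im=snapshot(n);cv2.imwrite(f"pics/{n}6raw.png",im);
a=cv2.imread("pics/scene6raw.png")[190:240,330:390];b=cv2.imread("pics/top6raw.png")[165:215,325:385]
cv2.imwrite("pics/z6.png",np.hstack([cv2.resize(i,None,fx=6.5,fy=6.5,interpolation=cv2.INTER_CUBIC) for i in(a,b)]))
E
```

```text
17.6667 0.09136010478933473 [-4.6245  1.0325 -1.0904]
19.5167
```

View pics/z6.png

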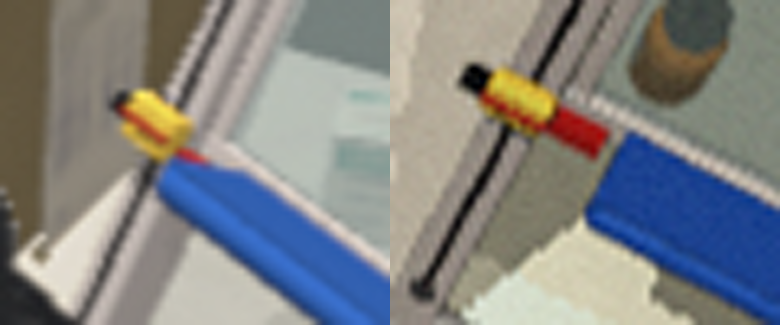

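```bash
python3 - <<'E'
from h import *
T=cv2.imread("pics/top6raw.png");S=cv2.imread("pics/scene6raw.png")
def pts(m): y,x=np.nonzero(m);return np.c_[x,y]
m=pts(mask(T,"red",(330,170,372,200)));print("top",m.tolist())
e=pts(mask(S,"red",(340,195,375,222)));print("scene",e.tolist())
def blue(f,roi): p=pts(mask(cv2.imread(f),"blue",roi)); return p.mean(0)
b0=blue("pics/top0.png",(335,195,405,245));b5=blue("pics/top6raw.png",(335,170,425,245));b4=blue("pics/scene0.png",(335,230,400,285));b6=blue("pics/scene6raw.png",(335,190,420,285))
for N in(-.025,-.02,-.015):print("rise top",(onN("top",b5,N)-onN("top",b0,N)),"scene",(onN("scene",b6,N)-onN("scene",b4,N)))
for p in m: 
  if p[0]>=347: print(p,onN("top",p,-.004))
E
```

```text
top [[339, 179], [339, 180], [340, 180], [341, 181], [342, 181], [351, 181], [343, 182], [344, 182], [351, 182], [352, 182], [353, 182], [345, 183], [346, 183], [350, 183], [351, 183], [352, 183], [353, 183], [354, 183], [355, 183], [347, 184], [348, 184], [349, 184], [350, 184], [351, 184], [352, 184], [353, 184], [354, 184], [355, 184], [356, 184], [357, 184], [349, 185], [350, 185], [351, 185], [352, 185], [353, 185], [354, 185], [355, 185], [356, 185], [357, 185], [358, 185], [351, 186], [352, 186], [353, 186], [354, 186], [355, 186], [356, 186], [357, 186], [353, 187], [354, 187], [355, 187], [356, 187], [357, 187], [355, 188], [356, 188]]
scene [[348, 206], [348, 207], [349, 207], [350, 208], [352, 209], [353, 210], [354, 211], [357, 213], [358, 213], [359, 213], [359, 214], [360, 214]]
rise top [0.072  0.0004] scene [0.0722 0.0001]
rise top [0.0724 0.0004] scene [0.0727 0.0001]
rise top [0.0729 0.0004] scene [0.0731 0.0001]
[351 181] [0.2182 0.0995]
[351 182] [0.2147 0.0982]
[352 182] [0.2166 0.0959]
[353 182] [0.2184 0.0936]
[350 183] [0.2094 0.0992]
[351 183] [0.2113 0.0969]
[... 312 characters left out ...]

[355 184] [0.2151 0.0863]
[356 184] [0.217 0.084]
[357 184] [0.2188 0.0817]
[349 185] [0.2005 0.099 ]
[350 185] [0.2024 0.0966]
[351 185] [0.2043 0.0943]
[352 185] [0.2061 0.0919]
[353 185] [0.208  0.0896]
[354 185] [0.2098 0.0873]
[355 185] [0.2117 0.085 ]
[356 185] [0.2135 0.0827]
[357 185] [0.2153 0.0804]
[358 185] [0.2172 0.0781]
[351 186] [0.2008 0.0929]
[352 186] [0.2026 0.0906]
[353 186] [0.2045 0.0883]
[354 186] [0.2063 0.086 ]
[355 186] [0.2082 0.0836]
[356 186] [0.21   0.0813]
[357 186] [0.2119 0.079 ]
[353 187] [0.201  0.0869]
[354 187] [0.2028 0.0846]
[355 187] [0.2047 0.0823]
[356 187] [0.2065 0.08  ]
[357 187] [0.2084 0.0777]
[355 188] [0.2012 0.0809]
[356 188] [0.203  0.0786]
```

Both views put the sash rise at 72.5 mm. Estimates of what remains to the mark run from about 5 to 9 mm, with one cruder check at 13 mm, so I'll push 7 mm further.

```bash
python3 - <<'E'
from h import *
P=tcp(45,.02,-.006);x,w=tool(45)
arm.line_to(list(P+.070*u-.06*x),velocity=.12)
arm.line_to(list(P+.070*u),velocity=.1)
arm.line_to(list(P+.088*u),velocity=.04)
arm.line_to(list(P+.0984*u),velocity=.02); print(arm.read_time(),(np.array(arm.read_tool_pos())-P)@u,arm.read_ft_force())
arm.pause(.3)
arm.line_to(list(P+.075*u),velocity=.08)
arm.line_to(list(P+.070*u-.06*x),velocity=.12)
arm.line_to(list(P+.030*u-.07*x),velocity=.12)
print(arm.read_time())
for n in("scene","top"):
    im=snapshot(n);cv2.imwrite(f"pics/{n}7raw.png",im);
a=cv2.imread("pics/scene7raw.png")[190:240,330:390];b=cv2.imread("pics/top7raw.png")[165:215,325:385]
cv2.imwrite("pics/z7.png",np.hstack([cv2.resize(i,None,fx=6.5,fy=6.5,interpolation=cv2.INTER_CUBIC) for i in(a,b)]))
def pts(m): y,x=np.nonzero(m);return np.c_[x,y]
def blue(f,roi): p=pts(mask(cv2.imread(f),"blue",roi)); return p.mean(0)
b0=blue("pics/top0.png",(335,195,405,245));b5=blue("pics/top7raw.png",(335,165,430,245));b4=blue("pics/scene0.png",(335,230,400,285));b6=blue("pics/scene7raw.png",(335,190,420,285))
for N in(-.02,):print("rise top",(onN("top",b5,N)-onN("top",b0,N)),"scene",(onN("scene",b6,N)-onN("scene",b4,N)))
print(pts(mask(cv2.imread("pics/scene7raw.png"),"red",(340,195,375,222))).tolist())
E
```

```text
22.1167 0.09752366161075601 [-3.6062  1.7525 -3.3522]
23.9583
rise top [0.0783 0.0002] scene [ 0.0788 -0.0006]
[[348, 206], [349, 207], [350, 208], [352, 209], [353, 210], [354, 211], [358, 211], [359, 211], [360, 211], [361, 212]]
```

View pics/z7.png

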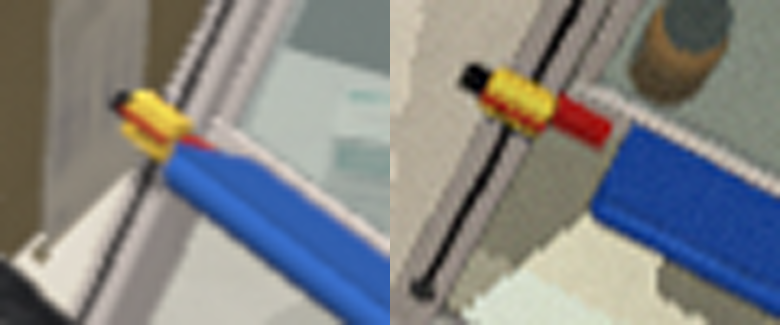

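```bash
python3 - <<'E'
from h import *
for Nm in(-.018,-.014,-.010):print("mark scene",Nm,onN("scene",(354.4,211.3),Nm),onN("scene",(348.2,206.3),Nm),"top",onN("top",(348.3,184.3),Nm))
for N in(-.008,-.004,0.0,.004):
  for p in((358,211),(360,211),(361,212)): print(N,p,onN("scene",p,N))
T=cv2.imread("pics/top7raw.png");y,x=np.nonzero(mask(T,"red",(349,170,372,200)))
for N in(-.008,-.004,0,.004):
  v=np.array([onN("top",p,N) for p in np.c_[x,y]]);print("top stripe",N,v.min(0),v.max(0),v.mean(0))
# lip bar left end at start/now in scene, stripe s==lip s
E
```

```text
mark scene -0.018 [0.2076 0.0972] [0.2083 0.1257] top [0.2172 0.1017]
mark scene -0.014 [0.2063 0.1013] [0.207  0.1299] top [0.2128 0.1016]
mark scene -0.01 [0.205  0.1054] [0.2057 0.1341] top [0.2084 0.1016]
-0.008 (358, 211) [0.2108 0.096 ]
-0.008 (360, 211) [0.214  0.0895]
-0.008 (361, 212) [0.2135 0.0847]
-0.004 (358, 211) [0.2095 0.1   ]
-0.004 (360, 211) [0.2128 0.0934]
-0.004 (361, 212) [0.2122 0.0887]
0.0 (358, 211) [0.2083 0.104 ]
0.0 (360, 211) [0.2115 0.0974]
0.0 (361, 212) [0.211  0.0926]
0.004 (358, 211) [0.207 0.108]
0.004 (360, 211) [0.2102 0.1014]
0.004 (361, 212) [0.2097 0.0966]
top stripe -0.008 [0.2103 0.0778] [0.2294 0.1021] [0.2196 0.0897]
top stripe -0.004 [0.2059 0.0777] [0.2251 0.1021] [0.2152 0.0896]
top stripe 0 [0.2015 0.0775] [0.2208 0.1021] [0.2109 0.0895]
top stripe 0.004 [0.1971 0.0774] [0.2164 0.102 ] [0.2065 0.0894]
```

```bash
python3 - <<'E'
from h import *
a=cv2.imread("pics/scene7raw.png");cv2.imwrite("pics/s7full.png",a[150:420,100:520].repeat(1,0))
T0=cv2.imread("pics/top0.png");T=cv2.imread("pics/top7raw.png")
for r in((200,235,255,270),(365,155,415,210),(515,235,560,270)):
    print(np.abs(T0[r[1]:r[3],r[0]:r[2]].astype(int)-T[r[1]:r[3],r[0]:r[2]]).mean())
print(arm.read_ft_force())
E
```

```text
8.821298701298701
24.319030303030303
9.081269841269842
[ 0.7335 -0.7924  0.0196]
```

View pics/s7full.png

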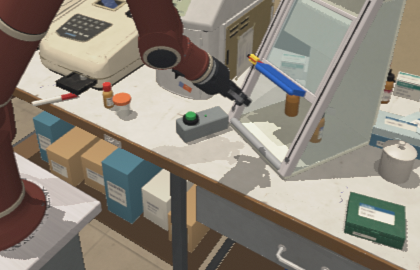

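The picture shows the sash raised, with its stripe level with the clip. The key is up, the cup, amber bottle and pen are in place, and the fingers stand clear.

```bash
python3 - <<'E'
from h import *
arm.pause(.2);print(arm.read_time(),arm.read_tool_pos(),arm.read_dq())
ticket.finish_job()
E
```

```text
24.2583 [ 0.4256 -0.3273  0.2069] [ 0.0029  0.0003  0.0028  0.0069  0.0031 -0.0004 -0.0002]
the job is handed in; nothing more can be done
```

I handed the job in at 24.3 s. The key was pressed first and sprang back, then the shut fingers under the blue lip pushed the sash up to the clip in two pushes, and nothing was gripped.

**Fan key:** it went down about 5–6 mm to a firm stop. Force was about 5 N during the travel and 23 N at the stop, and the pictures show it flush when pressed and standing up again afterwards.

**Sash height:** both cameras put the rise at about 78.5 mm. The two views disagree slightly on the final level:
- **Scene camera:** the stripe is 0 to +2 mm from the clip's red line.
- **Top camera:** the stripe is about −4 mm from the line. This figure depends strongly on the assumed depth of the stripe and clip.

Both are inside the ±10 mm allowed.

**Surroundings:** the clip's red line stayed at the same pixels throughout. The cup, amber bottle and pen look unmoved in the last picture. For the stain bottles, the arm never reached them. A pixel comparison round one of them changed a lot (24 levels, against about 9 in the other two patches). I put that down to the pane moving in front of it and did not check further.

**Robot at hand-in:** the arm stood still and clear of everything, with the wrist force at its free-air level.

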